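Draw the low tin forward with the reach hook

ROBOT

A 6-joint arm with a two-finger parallel gripper is mounted at the origin on a cart in front of the work surface, level with it; the furniture and walls round the work are solid. World frame = base frame: x ahead of the robot, y to its left, z up, the work surface at z = 0. Lengths are in m, angles in rad, forces in N, time in s.
With the tool pointing down it reaches from about 0.4 to 0.925 m from the base axis. Payload 3.4 kg.
Tool frame: the origin (TCP) lies at the very end of the fingers, on their centre line; the grasp point (between the pads) lies 19 mm behind it; z points along the fingers, y is the direction in which the jaws open and shut (so a half turn about z gives the same grasp; the last joint's range is limited). The gripper opens to 85 mm and grips with 20 to 120 N. Pads are 22 mm wide; open, the fingers measure 114 mm over their backs; the gripper's body (76 mm by 85 mm) begins 54 mm behind the grasp point. The pads swing forward as they close: fully open they stand 13 mm farther back than shut.
Start: joints at [-1.347, 0.307, 1.506, -0, 1.328, -0.073], TCP at [0.169, -0.55, 0.231] pointing down, gripper open.
Joint ranges: [-3.12, 3.12], [-1.05, 2.28], [0.14, 2.33], [-1.42, 4.57], [0.1, 2.73], [-2.68, 2.68]. Speed limits (rad/s): [2.57, 2.57, 3.14, 3.14, 3.14, 3.14].

INTERFACE

Orientations are given as a unit quaternion [w, x, y, z].
In Python, from station import * gives the robot as it stands.
- The arm moves only by the tool apply_moves, never from a script. Its argument "rows" is a list of rows, each a list of 5 numbers: the closure, from -1 (fully open) to 1 (shut), then the shift along the tool's x, y, z normalised to -1 to 1, where 1 is 0.04 m, then the turn about the tool's z normalised to -1 to 1, where 1 is 0.15 rad. A call has 1 to 10 rows; each row shifts and turns the commanded pose from where the row before left it, along the tool's axes as they then stand; what a row does not reach is not made up. A row lasts 1/10 s, in which the tool goes at most 50 mm and 8.59 degrees, less where a joint would pass 70% of its speed; a pose out of reach is approached as far as the arm can. A call with a number of a shift or a turn outside -1 to 1 is refused whole. A call with a gripper value outside its range is refused whole. The fingers move at their own pace and stop on an object; "newtons" is the grip in N (left out, the last holds). Time passes only in rows, so rows that do not move let the fingers close. It gives the time, the measured TCP pose, the force and the opening at its end, in the units of the state.
- state(): the state, without advancing time (a new reading comes with each control period).
- capture(name): name is "scene" or "top" or "wrist"; returns a dict with "frame" (400x640x3 uint8, red, green, blue), "depth" (400x640 float32, m along the optical axis (not along the pixel's ray), 0 where there is no reading), "fx", "fy", "cx", "cy" (pixels), "R" (3x3) and "t" (3): a world point X has camera coordinates R X + t. Camera axes: x right, y down, z forward; pixel columns grow to the right and rows downward; lengths in m; the calibration is good to about 2 mm. A picture is of the moment at which its call begins.
- hand_in(): hands the job in, once; it reports no verdict.
The state is a dict: "t": time; "q": joint angles; "joint_velocities": joint speeds; "joint_torque": joint torques, N m; "position": TCP position; "tcp_rot": TCP orientation; "ft_force": force on the tool from outside, world axes, zero at the start; "wrist_torque": the same for the moment, N m; "finger_gap": finger opening in m.
Only numpy, scipy, OpenCV 4.12 (cv2) and the standard library are available. Lean on these libraries where they do the work, as an engineer would, in place of code of your own. Each camera call takes 0.05 s, during which the arm holds its last target. There are 200 camera calls.

TASK

Pick up the reach hook by its wooden handle, put its steel crook round behind the low tin at the back of the worktop and drag the tin, standing, on to the grey mat, so that it stands wholly on the mat. Do not touch the tin with the gripper or lift it, and do not disturb the tall tin or the honey jar. Finally lay the hook down flat on the worktop and let go of it.

Things in the scene. Friction and masses are not known exactly. Their poses are not given: they have to be found in the camera images.
- reach_hook: Hook tool lying flat. Wooden handle 110 long (x) x 24 wide (y) x 28 high, origin at the centre of its underside, z up, +x towards the crook. A 12 mm round steel bar, centre line 7 above the underside, leaves the handle's front along +x and bends to the +y side into a U-shaped crook open towards -x (see point crook). About 0.18 kg, balances 10 ahead of the origin: pinch across y there.
- crook (a point): Centre of the hook's crook, at x = 125, y = 58, z = 7 mm in the hook's frame, same axes. Round it the bar makes a half circle on its +x side, inside radius 52, outside radius 64, from the shaft at y = 0 over x = 189 (farthest point) to y = 116, then a straight tip back to x = 107.
- low_tin: The low food tin, 76 mm diameter, 58 mm high, upright; about 0.25 kg, may vary by 30 %. Origin at the centre of its underside, z up. It stands at the back of the worktop beside the tall tin; which of them is to the left varies. It slides easily and settles against the inside of the crook.
- tall_tin: The tall food tin, 76 mm diameter, 110 mm high, upright, not to be moved. Origin at the centre of its underside.
- honey_jar: Glass jar of honey, 71 mm diameter, 110 mm high, not to be moved. Origin at the centre of its underside.
- mat: Thin grey place mat with a dark stripe along each short edge, 160 (its x) x 210 (its y) mm, lying fixed and flat, about 1 mm thick, no obstacle to sliding things. Origin at the centre of its underside.
Mind the look-alikes: they are no part of the job. Leave any blue or green look-alike of the low_tin alone.

How it is judged:
On the way:
1. the crook is down round the low tin, which still stands near its starting place (horizontal distance between crook and low_tin below 0.035 m and height (world z) of crook below 0.045 m and distance of low_tin from where it was at the start of the episode below 0.05 m), for 0.1 s.
At the end, for the whole second after the job is handed in: The low tin stands upright and at rest with its centre within 45 mm of the mat's centre along the mat's x and 70 mm along its y (wholly on the mat to within 3 mm), and the reach hook lies flat, handle down, at rest on the worktop (x of low_tin in the frame of mat between -0.045 and 0.045 m and y of low_tin in the frame of mat between -0.07 and 0.07 m and angle between low_tin's own z axis and vertical below 0.1 rad and height (world z) of low_tin below 0.01 m and linear speed of each of low_tin, reach_hook below 0.02 m/s and height (world z) of reach_hook below 0.012 m and height (world z) of crook between -0.005 and 0.02 m and angle between reach_hook's own z axis and vertical below 0.15 rad); the robot touches nothing.
It fails at once if the gripper or arm touches the low tin (contact force between any of the fingers, the arm and low_tin above 1 N).
It fails at once if the low tin is lifted more than 20 mm or tipped more than about 20 degrees (height (world z) of low_tin above 0.02 m or angle between low_tin's own z axis and vertical above 0.35 rad).
It fails at once if the tall tin or the honey jar is moved by more than 20 mm (distance of any of tall_tin, honey_jar from where it was at the start of the episode above 0.02 m).
It also fails if it takes over 45 s, if anything falls off the work surface, if the arm or the gripper's body presses on something with over 40 N, if the wrist force passes 120 N, or if a joint passes its speed limit or range.

## Working session

There is one attempt and no reset: what is moved stays moved. The work goes in short steps, Python scripts to look and compute and a tool call to move; the robot and the scene stay as the last step left them, time stands still between calls to the robot, and variables do not carry over. Pictures are saved under pics/ and viewed, about 8 in all and at most 12, crops included, and the job is handed in when it is done.

Besides the shell and the picture viewer there is one more tool, called after "Request:" as name(argument=value, ...), one argument or row to a line, values as JSON. apply_moves: Moves the arm, as the interface text tells. Its arguments: {"type":"object","properties":{"rows":{"type":"array"},"newtons":{"type":"number"}},"required":["rows"]}

```bash
mkdir -p pics; python3 - <<'E'
from station import *
import cv2,numpy as np,pickle
s=state();print(s)
for n in("scene","top"):
    c=capture(n);pickle.dump(c,open(n+".pkl","wb"));cv2.imwrite(f"pics/{n}0.png",c["frame"][...,::-1])
    print(n,c["fx"],c["cx"],c["cy"],c["R"],c["t"])
E
```

```text
{'t': 0.0, 'q': array([-1.34647585e+00,  3.07586904e-01,  1.50768750e+00,  8.28717792e-06,
        1.32840231e+00, -7.34969589e-02]), 'joint_velocities': array([ 0.00129082,  0.00038394, -0.00179864,  0.00190916,  0.00011866,
        0.00042567]), 'joint_torque': array([-1.05247182e-03, -4.57552600e+01, -2.51914269e+01,  1.29379655e-04,
        1.35236428e-02, -5.02961512e-06]), 'position': array([ 0.16854827, -0.54900303,  0.23036776]), 'tcp_rot': array([-1.03937218e-03,  9.88933179e-01,  1.48357948e-01, -7.44969275e-05]), 'ft_force': array([-0.05419559,  0.07742969, -0.08625743]), 'wrist_torque': array([-0.04200249, -0.06472775, -0.03118893]), 'finger_gap': 0.08560970136297015}
scene 432.01980521074125 323.2883740518056 197.7522489916232 [[-0.5215717  -0.85319724 -0.00417442]
 [-0.655106    0.40360066 -0.63870387]
 [ 0.54662518 -0.33039518 -0.76944132]] [0.32029511 0.41534251 1.08065708]
top 411.18396850833057 312.6349078320054 207.29747496882973 [[ 0.02737511 -0.99957805 -0.00971253]
 [-0.98553887 -0.02536269 -0.16754064]
 [ 0.16722361  0.01415852 -0.98581733]] [0.02050561 0.61656844 1.24731764]
```

View pics/top0.png

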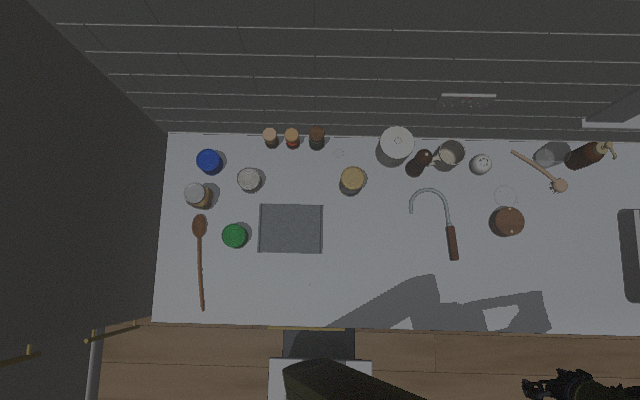

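View pics/scene0.png

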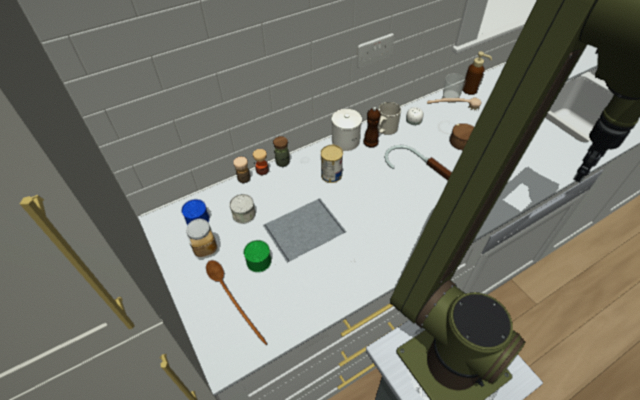

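The top view shows the low tin (silver) at about (248,180), the honey jar at (198,195), the tall tin at (352,178), the mat at (291,229), the hook handle at (452,242) and its crook at (430,195). The blue (208,160) and green (234,236) tins are decoys. Next I'll measure positions.

```bash
cat > h.py <<'E'
import cv2,numpy as np
def pts(c):
    v,u=np.mgrid[:400,:640];d=c["depth"]
    P=np.stack([(u-c["cx"])/c["fx"]*d,(v-c["cy"])/c["fy"]*d,d],-1)
    return (P-c["t"])@c["R"]
def ray(c,u,v,z):
    r=c["R"].T@np.array([(u-c["cx"])/c["fx"],(v-c["cy"])/c["fy"],1]);o=-c["R"].T@c["t"]
    return o+r*(z-o[2])/r[2]
def proj(c,X):
    p=c["R"]@np.array(X)+c["t"];return p[0]/p[2]*c["fx"]+c["cx"],p[1]/p[2]*c["fy"]+c["cy"]
def hook(c,box):
    """handle colour mask -> min-area rect on plane z=.028; steel mask from depth"""
    x0,x1,y0,y1=box;f=cv2.cvtColor(c["frame"],cv2.COLOR_RGB2HSV).astype(int)
    m=np.zeros((400,640),bool);m[y0:y1,x0:x1]=(f[y0:y1,x0:x1,1]>90)
    v,u=np.nonzero(m);W=np.array([ray(c,a,b,.02)[:2] for a,b in zip(u,v)])
    return cv2.minAreaRect((W*1000).astype(np.float32)),len(u)
E
python3 - <<'E'
from h import *
import pickle
c=pickle.load(open("top.pkl","rb"));P=pts(c)
def top(n,u,v,r,zt):
    w=P[v-r:v+r,u-r:u+r].reshape(-1,3);w=w[abs(w[:,2]-zt)<.012]
    (cx,cy),rad=cv2.minEnclosingCircle((w[:,:2]*1000).astype(np.float32))
    print(n,len(w),w.mean(0).round(3),round(cx),round(cy),round(rad),"zmax",w[:,2].max().round(3))
top("low",248,180,16,.058);top("tall",352,178,18,.11);top("jar",196,193,18,.11);top("green",234,236,16,.055);top("blue",208,160,16,.058)
# mat
g=c["frame"].astype(int).mean(-1);m=np.zeros((400,640),np.uint8);m[195:262,250:332]=(g[195:262,250:332]<130)
cs=max(cv2.findContours(m,0,2)[0],key=cv2.contourArea)
W=np.array([ray(c,a,b,.001)[:2]*1000 for a,b in cs[:,0]],np.float32);print("mat",cv2.minAreaRect(W))
print("hook",hook(c,(440,470,218,268)))
sub=P[180:270,400:470];mm=(sub[...,2]>.006)&(sub[...,2]<.05);w=sub[mm];print(len(w),w.min(0),w.max(0))
for p in[(411,212),(429,190),(447,224),(452,260),(448,226)]:print(p,ray(c,*p,.007).round(3),P[p[1],p[0]].round(3))
big=cv2.resize(c["frame"][170:275,380:490],None,fx=5,fy=5,interpolation=2);cv2.imwrite("pics/hook.png",big[...,::-1])
E
```

```text
low 442 [0.703 0.246 0.055] 704 246 38 zmax 0.063
tall 467 [ 0.701 -0.083  0.107] 701 -83 38 zmax 0.114
jar 375 [0.641 0.398 0.11 ] 642 399 33 zmax 0.118
green 465 [0.52  0.282 0.055] 521 282 38 zmax 0.062
blue 436 [0.762 0.38  0.055] 761 380 39 zmax 0.065
mat ((555.51220703125, 109.24478149414062), (216.64865112304688, 267.8526611328125), 1.4569604396820068)
hook (((489.0609436035156, -416.9981994628906), (37.89773178100586, 11.055315017700195), 2.999006509780884), 4)
660 [ 0.43394995 -0.47505363  0.0060099 ] [ 0.71926952 -0.24650169  0.0359162 ]
(411, 212) [ 0.616 -0.283  0.007] [ 0.616 -0.282  0.011]
(429, 190) [ 0.691 -0.343  0.007] [ 0.69  -0.342  0.011]
(447, 224) [ 0.58  -0.399  0.007] [ 0.578 -0.396  0.017]
(452, 260) [ 0.464 -0.412  0.007] [ 0.464 -0.407  0.022]
(448, 226) [ 0.573 -0.402  0.007] [0.399 0.018 1.333]
```

View pics/hook.png

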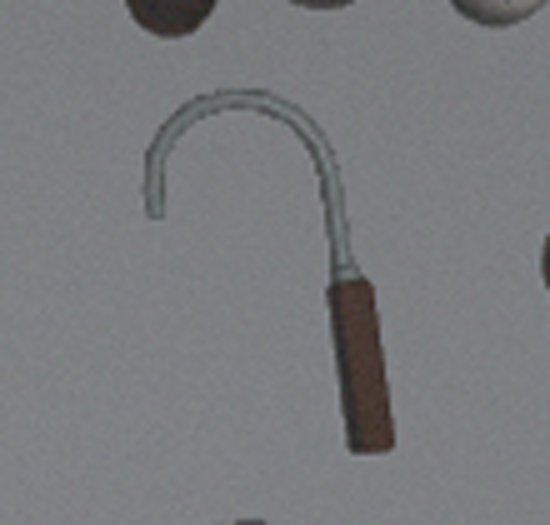

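The crop shows the handle's top face running from about (354,282) at the front to (374,450) at the rear. Next: hook pose, mat centre and grasp target.

```bash
python3 - <<'E'
from h import *
import pickle
c=pickle.load(open("top.pkl","rb"));P=pts(c)
# handle top face points from depth
sub=P[220:266,440:465].reshape(-1,3);w=sub[(sub[:,2]>.02)&(sub[:,2]<.04)]
print("handle",len(w),w.mean(0).round(3),cv2.minAreaRect((w[:,:2]*1000).astype(np.float32)))
a=ray(c,380+354/5,170+282/5,.028);b=ray(c,380+374/5,170+450/5,.028);print("front/back",a,b,np.linalg.norm(a-b),np.arctan2(*(a-b)[1::-1]))
# crook circle fit from steel points
sub=P[180:216,405:450].reshape(-1,3);s=sub[(sub[:,2]>.006)&(sub[:,2]<.03)&(sub[:,0]<.72)][:,:2]
A=np.c_[2*s,np.ones(len(s))];k=np.linalg.lstsq(A,(s**2).sum(1),rcond=None)[0];print("crook",len(s),k[:2],np.sqrt(k[2]+k[0]**2+k[1]**2))
g=cv2.GaussianBlur(c["frame"],(3,3),0).astype(int).mean(-1);print(g[229,250:270:2].round(),g[229,300:334:2].round(),g[195:262:3,290].round())
th=(g[229,265:315].mean()+g[229,330])/2
m=np.zeros((400,640),np.uint8);m[195:262,252:332]=g[195:262,252:332]<th
cs=max(cv2.findContours(m,0,2)[0],key=cv2.contourArea);print(cv2.boundingRect(cs))
W=np.array([ray(c,p,q,.001)[:2]*1000 for p,q in cs[:,0]],np.float32);print("mat",cv2.minAreaRect(W))
E
```

```text
handle 271 [ 0.517 -0.408  0.027] ((522.41259765625, -408.33148193359375), (118.79492950439453, 25.404314041137695), 5.85343074798584)
front/back [ 0.56954346 -0.40427073  0.028     ] [ 0.46355553 -0.41373814  0.028     ] 0.10640993110869415 0.08908890758151251
crook 262 [ 0.63440537 -0.33832609] 0.05835910593535939
[ 84. 118. 128. 129.  97.  73.  88.  87.  89.  87.] [ 86.  85.  84.  86.  87.  86.  87.  84.  85.  85.  76.  93. 129. 129.
 128. 128. 127.] [126. 126. 127.  94.  88.  85.  84.  86.  86.  88.  88.  88.  86.  85.
  88.  85.  85.  86.  86.  98. 130. 130. 129.]
(257, 203, 67, 51)
mat ((554.1336059570312, 108.9569091796875), (161.0487518310547, 210.7650146484375), 0.0664326548576355)
```

Request:
apply_moves(
  rows=[
    [-1,0,0,0,0.7],
    [-1,0,0,0,0.69],
    [-1,0.9,-0.27,0.1,0],
    [-1,0.9,-0.27,0.1,0],
    [-1,0.9,-0.27,0.2,0],
    [-1,0.9,-0.27,0.2,0],
    [-1,0.9,-0.27,0.3,0],
    [-1,0.9,-0.27,0.3,0],
    [-1,0.9,-0.27,0.3,0],
    [-1,0.9,-0.27,0.3,0],
  ],
  newtons=60,
)

```text
t: 1.1
position: [0.4489, -0.4369, 0.1584]
tcp_rot: [-0.0, 0.999, 0.045, -0.0]
ft_force: [-0.3, -0.2, -0.1]
finger_gap: 0.0855
```

Request:
apply_moves(
  rows=[
    [-1,0.9,-0.27,0.3,0],
    [-1,0.9,-0.27,0.2,0],
    [-1,0,0,0,0],
    [-1,0,0,0,0],
  ],
)

```text
t: 1.5
position: [0.5179, -0.4091, 0.1382]
tcp_rot: [-0.001, 0.999, 0.046, -0.001]
ft_force: [-1.6, -0.2, 0.1]
finger_gap: 0.0852
```

```bash
cat >> h.py <<'E'
def yaw(q):
    w,x,y,z=q;return np.arctan2(2*(x*y+w*z),1-2*(y*y+z*z))
def go(s,X,psi=None):
    """units in tool axes for the world shift to X at the present yaw, and turn units"""
    p=yaw(s["tcp_rot"]);d=np.array(X)-s["position"];c,n=np.cos(p),np.sin(p)
    print("pos",s["position"].round(4),"yaw",round(p,3),"gap",round(s["finger_gap"],4),"F",s["ft_force"].round(1),"t",s["t"])
    t=0 if psi is None else psi-p
    print("xyz units",(np.array([c*d[0]+n*d[1],n*d[0]-c*d[1],-d[2]])/.04).round(2),"turn",round(-t/.15,2))
E
python3 - <<'E'
from station import *
from h import *
go(state(),[.527,-.408,.005],.09)
c=capture("wrist");cv2.imwrite("pics/w1.png",c["frame"][...,::-1])
P=pts(c);f=cv2.cvtColor(c["frame"],cv2.COLOR_RGB2HSV);m=(P[...,2]>.018)&(P[...,2]<.045)&(c["depth"]>0)&(f[...,1]>80)&(abs(P[...,0]-.52)<.09)&(abs(P[...,1]+.41)<.05)
w=P[m];print(len(w),cv2.minAreaRect((w[:,:2]*1000).astype(np.float32)),w.mean(0))
E
```

```text
pos [ 0.5179 -0.4091  0.1382] yaw 0.091 gap 0.0852 F [-1.6 -0.2  0.1] t 1.5
xyz units [ 0.23 -0.01  3.33] turn 0.01
1495 ((531.791748046875, -411.37603759765625), (82.32581329345703, 20.62675666809082), 5.859376430511475) [ 0.53839577 -0.41131349  0.02753133]
```

View pics/w1.png

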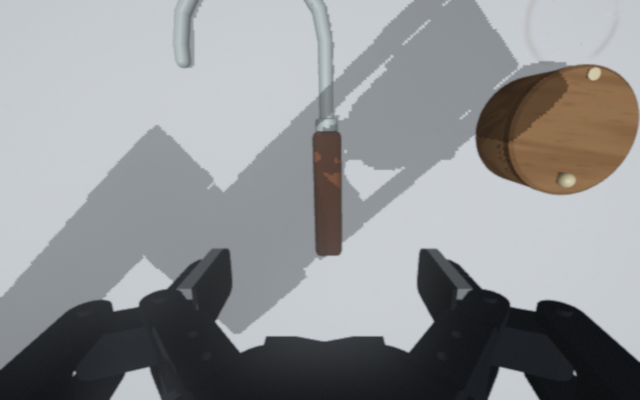

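The wrist view shows the handle centred between the fingers (column 328, rows 130–255) and aligned with them, so I'll go down and grip.

Request:
apply_moves(
  rows=[
    [-1,0.23,-0.01,0.9,0],
    [-1,0,0,0.9,0],
    [-1,0,0,0.9,0],
    [-1,0,0,0.6,0],
    [-1,0,0,0,0],
    [1,0,0,0,0],
    [1,0,0,0,0],
    [1,0,0,0,0],
    [1,0,0,0,0],
    [1,0,0,0,0],
  ],
  newtons=70,
)

```text
t: 2.55
position: [0.5277, -0.4097, 0.0092]
tcp_rot: [0.001, 0.999, 0.045, 0.001]
ft_force: [-0.9, -0.3, 5.6]
finger_gap: 0.0224
```

Request:
apply_moves(
  rows=[
    [1,0,0,0,0],
    [1,0,0,0,0],
    [1,0,0,0,0],
    [1,0,0,0,0],
  ],
)

```text
t: 2.95
position: [0.5277, -0.4097, 0.0092]
tcp_rot: [0.001, 0.999, 0.045, 0.001]
ft_force: [-0.8, 0.1, 7.2]
finger_gap: 0.0228
```

Request:
apply_moves(
  rows=[
    [1,0,0,-0.3,0],
    [1,0,0,-0.7,0],
    [1,0,0,-0.7,0],
    [1,0,0,-0.7,0],
    [1,0,0,-0.7,0],
    [1,0,0,-0.7,0],
    [1,0,0,0,0],
    [1,0,0,0,0],
  ],
)

```text
t: 3.75
position: [0.5268, -0.4087, 0.1601]
tcp_rot: [0.0, 0.999, 0.045, 0.0]
ft_force: [0.3, -0.1, -2.0]
finger_gap: 0.0224
```

```bash
python3 - <<'E'
from station import *
from h import *
s=state();go(s,[.653,.128,s["position"][2]],.7)
c=capture("top");cv2.imwrite("pics/lift.png",cv2.resize(c["frame"][130:290,360:520],None,fx=3,fy=3)[...,::-1])
E
```

```text
pos [ 0.5268 -0.4087  0.1601] yaw 0.089 gap 0.0224 F [ 0.3 -0.1 -2. ] t 3.75
xyz units [  4.34 -13.08  -0.  ] turn -4.07
```

View pics/lift.png

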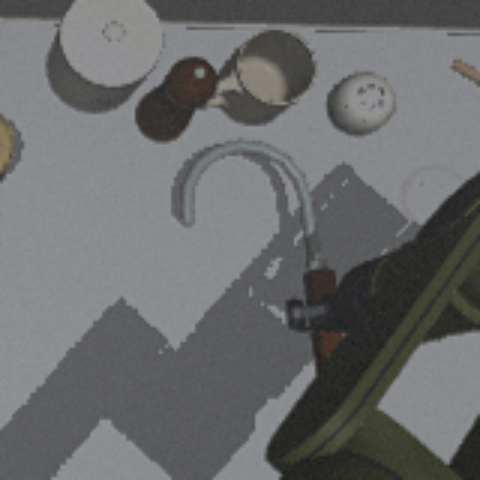

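The hook is held straight: crook arc top at crop (240,145), handle between the fingers. I'll move sideways first, then turn.

Request:
apply_moves(
  rows=[
    [1,0.05,-0.5,0,0],
    [1,0.09,-0.95,0,0],
    [1,0.09,-0.95,0,0],
    [1,0.09,-0.95,0,0],
    [1,0.09,-0.95,0,0],
    [1,0.09,-0.95,0,0],
    [1,0.09,-0.95,0,0],
    [1,0.09,-0.95,0,0],
    [1,0.09,-0.95,0,0],
    [1,0.09,-0.95,0,0],
  ],
)

```text
t: 4.8
position: [0.5264, -0.0424, 0.1577]
tcp_rot: [-0.001, 0.999, 0.045, -0.002]
ft_force: [0.8, 0.1, -0.8]
finger_gap: 0.0226
```

Request:
apply_moves(
  rows=[
    [1,0.05,-0.6,0,0],
    [1,0,0,0,-0.6],
    [1,0,0,0,-0.7],
    [1,0,0,0,-0.7],
    [1,0,0,0,-0.7],
    [1,0,0,0,-0.7],
    [1,0,0,0,-0.6],
    [1,0,0,0,0],
    [1,0,0,0,0],
  ],
)

```text
t: 5.7
position: [0.5272, -0.0204, 0.1582]
tcp_rot: [-0.001, 0.941, 0.337, -0.001]
ft_force: [-0.9, -0.8, -1.0]
finger_gap: 0.0223
```

```bash
python3 - <<'E'
from station import *
from h import *
s=state();go(s,[.653,.128,.125],.7)
E
```

```text
pos [ 0.5272 -0.0204  0.1582] yaw 0.688 gap 0.0223 F [-0.9 -0.8 -1. ] t 5.7
xyz units [ 4.78 -0.87  0.83] turn -0.08
```

Request:
apply_moves(
  rows=[
    [1,0.6,-0.1,0,0],
    [1,0.9,-0.17,0.1,0],
    [1,0.9,-0.17,0.2,0],
    [1,0.9,-0.17,0.2,0],
    [1,0.9,-0.17,0.2,0],
    [1,0.58,-0.09,0.1,0],
    [1,0,0,0,0],
    [1,0,0,0,0],
    [1,0,0,0,0],
  ],
)

```text
t: 6.6
position: [0.6528, 0.1268, 0.1269]
tcp_rot: [-0.0, 0.941, 0.337, -0.001]
ft_force: [0.3, -0.1, -0.8]
finger_gap: 0.0225
```

```bash
cat > m.py <<'E'
from station import *
from h import *
import sys
s=state();go(s,s["position"])
p=yaw(s["tcp_rot"]);zo=float(sys.argv[2]);R=np.array([[np.cos(p),-np.sin(p)],[np.sin(p),np.cos(p)]])
ck=s["position"][:2]+R@[.115,.058];print("predicted crook",ck.round(4))
c=capture("top");P=pts(c);f=cv2.cvtColor(c["frame"],cv2.COLOR_RGB2HSV)
w=P.reshape(-1,3);d=np.hypot(*(w[:,:2]-ck).T);t=w[(d<.075)&(w[:,2]>.048)&(w[:,2]<.066)]
if len(t):print("tin top",len(t),t.mean(0).round(4),cv2.minEnclosingCircle((t[:,:2]*1000).astype(np.float32)))
s_=w[(d<.08)&(abs(w[:,2]-zo)<.014)]
l=(s_[:,:2]-ck)@R
k0=(l[:,0]>-.02)&(np.hypot(*l.T)>.045);s_=s_[k0]
if len(s_)>20:
    A=np.c_[2*s_[:,:2],np.ones(len(s_))];k=np.linalg.lstsq(A,(s_[:,:2]**2).sum(1),rcond=None)[0]
    print("crook fit",len(s_),k[:2].round(4),np.sqrt(k[2]+k[0]**2+k[1]**2).round(4),"z",s_[:,2].mean().round(4))
    print("plane tilt",np.linalg.lstsq(np.c_[s_[:,:2]-ck,np.ones(len(s_))],s_[:,2],rcond=None)[0].round(3))
u,v=map(int,proj(c,[*ck,.05]));u=max(u,80);v=max(v,80)
cv2.imwrite(f"pics/{sys.argv[1]}.png",cv2.resize(c["frame"][v-80:v+80,u-80:u+80],None,fx=3.5,fy=3.5)[...,::-1])
E
python3 m.py over 0.138
```

```text
pos [0.6528 0.1268 0.1269] yaw 0.688 gap 0.0225 F [ 0.3 -0.1 -0.8] t 6.6
xyz units [ 0.  0. -0.] turn 0.0
predicted crook [0.7047 0.2446]
tin top 83 [0.6975 0.2229 0.0559] ((702.8671264648438, 246.63345336914062), 38.041378021240234)
crook fit 150 [0.7018 0.2516] 0.054 z 0.1298
plane tilt [-0.003  0.024  0.129]
```

View pics/over.png

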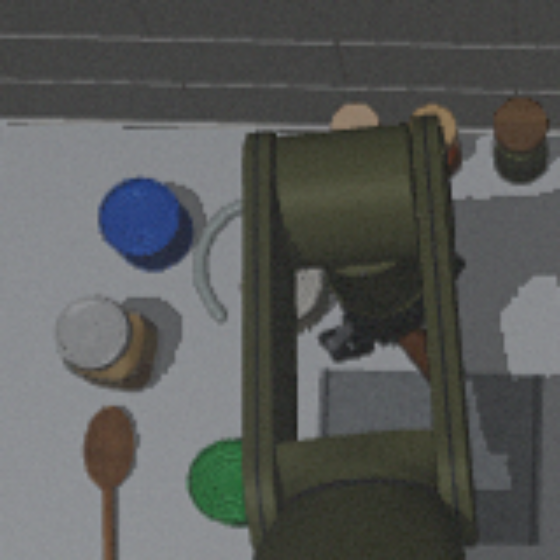

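The top view shows the crook's tip side around the tin with the arm hiding the rest. I'll check again with the wrist camera before lowering.

```bash
cat > w.py <<'E'
from station import *
from h import *
import sys
s=state();p=yaw(s["tcp_rot"]);R=np.array([[np.cos(p),-np.sin(p)],[np.sin(p),np.cos(p)]])
ck=s["position"][:2]+R@[.115,.058];zo=s["position"][2]-.0085+.013
c=capture("wrist");w=pts(c)[c["depth"]>0]
def fit(n,k):
    k=k[:,:];A=np.c_[2*k[:,:2],np.ones(len(k))];q=np.linalg.lstsq(A,(k[:,:2]**2).sum(1),rcond=None)[0]
    print(n,len(k),q[:2].round(4),np.sqrt(q[2]+q[0]**2+q[1]**2).round(4),"z",k[:,2].mean().round(4),"hook-frame off mm",(1000*((q[:2]-ck)@R)).round(1))
l=(w[:,:2]-ck)@R;r=np.hypot(*l.T)
b=w[(abs(w[:,2]-zo)<.012)&(r>.045)&(r<.07)&(l[:,0]>0)]
if len(b)>30:fit("crook",b)
t=w[(r<.07)&(w[:,2]>.05)&(w[:,2]<.066)]
if len(t)>30:print("tin",len(t),cv2.minEnclosingCircle((t[:,:2]*1000).astype(np.float32)),"pred crook",ck.round(4))
cv2.imwrite(f"pics/{sys.argv[1]}.png",c["frame"][...,::-1])
E
python3 w.py w2
```

```text
tin 10161 ((705.9605712890625, 243.1995391845703), 38.07148361206055) pred crook [0.7049 0.2444]
```

View pics/w2.png

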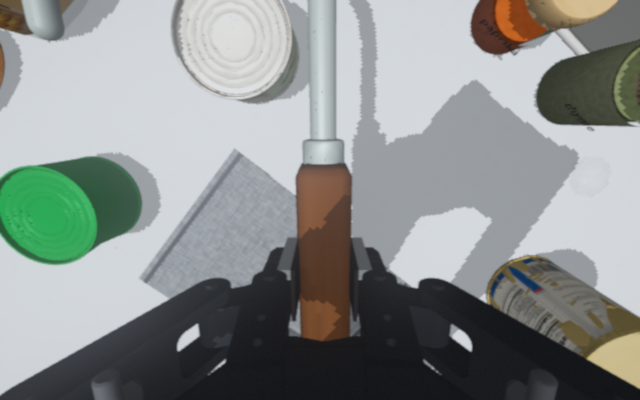

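The wrist view shows the tin at (235,40), left of the shaft (column 322). Both fits put it within 3 mm of the predicted crook centre, so I'll lower in two stages.

Request:
apply_moves(
  rows=[
    [1,0,0,0.5,0],
    [1,0,0,0.5,0],
    [1,0,0,0.3,0],
    [1,0,0,0.2,0],
    [1,0,0,0.2,0],
    [1,0,0,0,0],
  ],
)

```text
t: 7.3
position: [0.6535, 0.1271, 0.0585]
tcp_rot: [-0.0, 0.941, 0.338, -0.001]
ft_force: [0.1, -0.1, -1.6]
finger_gap: 0.0226
```

```bash
python3 m.py low1 0.069; python3 w.py w3
```

```text
pos [0.6535 0.1271 0.0585] yaw 0.689 gap 0.0226 F [ 0.1 -0.1 -1.6] t 7.3
xyz units [ 0.  0. -0.] turn 0.0
predicted crook [0.7054 0.245 ]
tin top 235 [0.7056 0.2846 0.0587] ((705.499755859375, 267.1665344238281), 56.894798278808594)
crook fit 144 [0.7029 0.2509] 0.0549 z 0.0611
plane tilt [0.005 0.014 0.06 ]
tin 16851 ((694.3807373046875, 234.21160888671875), 64.31961059570312) pred crook [0.7058 0.2451]
```

No contact force, and the crook is already below the tin's rim. Down the rest of the way.

Request:
apply_moves(
  rows=[
    [1,0,0,0.3,0],
    [1,0,0,0.3,0],
    [1,0,0,0.3,0],
    [1,0,0,0.25,0],
    [1,0,0,0,0],
    [1,0,0,0,0],
    [1,0,0,0,0],
  ],
)

```text
t: 8.1
position: [0.6545, 0.1274, 0.0136]
tcp_rot: [0.0, 0.941, 0.338, 0.0]
ft_force: [0.1, -0.5, -0.5]
finger_gap: 0.0225
```

```bash
python3 m.py low2 0.02
```

```text
pos [0.6545 0.1274 0.0136] yaw 0.689 gap 0.0225 F [ 0.1 -0.5 -0.5] t 8.1
xyz units [ 0.  0. -0.] turn 0.0
predicted crook [0.7063 0.2453]
tin top 148 [0.7042 0.2675 0.0556] ((702.4181518554688, 256.4137878417969), 35.37607192993164)
crook fit 141 [0.7045 0.2529] 0.0538 z 0.0164
plane tilt [-0.013 -0.01   0.017]
```

View pics/low2.png

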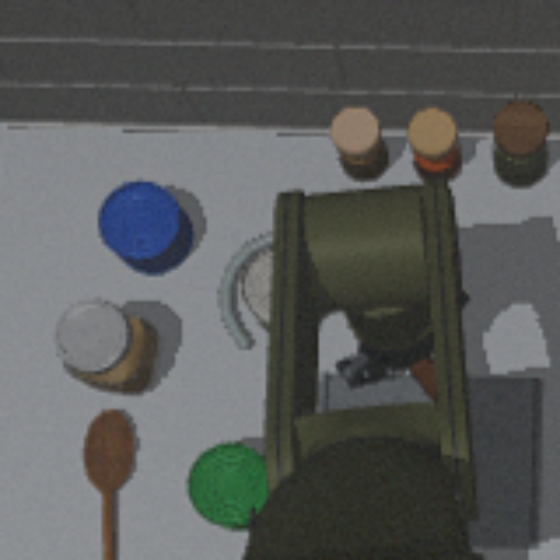

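The crook sits on the worktop behind the tin, with its tip at crop (247,345). I'll drag slowly, about −5.45 x and +0.23 y units in total.

Request:
apply_moves(
  rows=[
    [1,-0.08,0,0,0],
    [1,-0.1,0,0,0],
    [1,-0.12,0.01,0,0],
    [1,-0.15,0.01,0,0],
    [1,-0.2,0.01,0,0],
    [1,-0.2,0.01,0,0],
    [1,-0.2,0.01,0,0],
    [1,-0.2,0.01,0,0],
    [1,-0.2,0.01,0,0],
    [1,-0.2,0.01,0,0],
  ],
)

```text
t: 9.15
position: [0.6047, 0.0824, 0.0134]
tcp_rot: [0.0, 0.941, 0.338, 0.0]
ft_force: [1.1, 0.4, -1.2]
finger_gap: 0.0225
```

Request:
apply_moves(
  rows=[
    [1,-0.22,0.01,0,0],
    [1,-0.22,0.01,0,0],
    [1,-0.22,0.01,0,0],
    [1,-0.22,0.01,0,0],
    [1,-0.22,0.01,0,0],
    [1,-0.22,0.01,0,0],
    [1,-0.22,0.01,0,0],
    [1,-0.22,0.01,0,0],
    [1,-0.22,0.01,0,0],
    [1,-0.22,0.01,0,0],
  ],
)

```text
t: 10.15
position: [0.5392, 0.0234, 0.0133]
tcp_rot: [-0.0, 0.941, 0.338, 0.0]
ft_force: [1.6, 0.3, -1.7]
finger_gap: 0.0224
```

```bash
python3 m.py mid 0.02; python3 w.py w4
```

```text
pos [0.5392 0.0234 0.0133] yaw 0.689 gap 0.0224 F [ 1.6  0.3 -1.7] t 10.15
xyz units [ 0.  0. -0.] turn 0.0
predicted crook [0.5911 0.1413]
tin top 446 [0.5999 0.1533 0.0556] ((600.3789672851562, 154.4388427734375), 38.56829833984375)
crook fit 173 [0.5937 0.1501] 0.0552 z 0.0152
plane tilt [-0.014 -0.014  0.016]
tin 2660 ((577.1610717773438, 127.41737365722656), 20.066625595092773) pred crook [0.5892 0.1405]
```

View pics/mid.png

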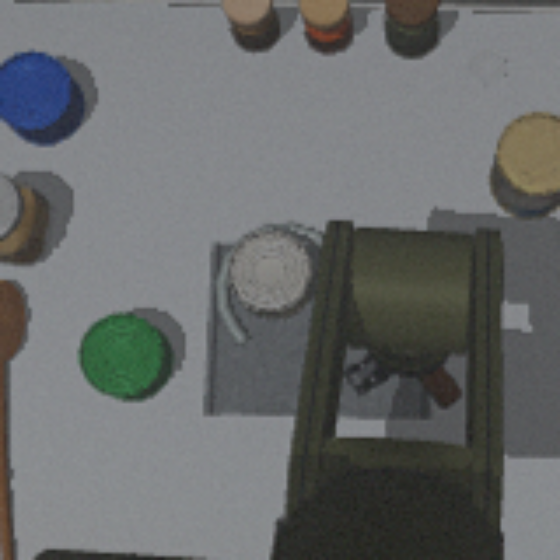

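The tin stands inside the crook, half on the mat, at (0.600, 0.154). About 64 mm to go.

Request:
apply_moves(
  rows=[
    [1,-0.15,0.02,0,0],
    [1,-0.2,0.02,0,0],
    [1,-0.2,0.02,0,0],
    [1,-0.2,0.02,0,0],
    [1,-0.2,0.02,0,0],
    [1,-0.2,0.02,0,0],
    [1,-0.17,0.02,0,0],
    [1,-0.12,0,0,0],
    [1,-0.08,0,0,0],
    [1,-0.04,0,0,0],
  ],
)

```text
t: 11.25
position: [0.4949, -0.0204, 0.0133]
tcp_rot: [-0.0, 0.941, 0.338, 0.0]
ft_force: [1.8, 1.3, -1.9]
finger_gap: 0.0224
```

Request:
apply_moves(
  rows=[
    [1,0,0,0,0],
    [1,0,0,0.1,0],
    [1,0,0,0.02,0],
    [1,0,0,0,0],
  ],
)

```text
t: 11.65
position: [0.4954, -0.0202, 0.0092]
tcp_rot: [0.0, 0.941, 0.338, 0.0]
ft_force: [-1.1, 0.0, 7.8]
finger_gap: 0.0227
```

```bash
python3 m.py end 0.02
```

```text
pos [ 0.4954 -0.0202  0.0092] yaw 0.69 gap 0.0227 F [-1.1  0.   7.8] t 11.65
xyz units [ 0.  0. -0.] turn 0.0
predicted crook [0.5472 0.0977]
tin top 453 [0.5556 0.1096 0.0553] ((555.5639038085938, 109.48802185058594), 37.59367370605469)
crook fit 214 [0.5481 0.1034] 0.0577 z 0.0115
plane tilt [-0.001 -0.011  0.012]
```

The tin is centred at (0.5555, 0.1095) and the hook is on the worktop. Release and retreat upward.

Request:
apply_moves(
  rows=[
    [0,0,0,0,0],
    [-0.3,0,0,0,0],
    [-0.5,0,0,0,0],
    [-0.5,0,0,0,0],
    [-0.5,0,0,-0.3,0],
    [-0.5,0,0,-0.6,0],
    [-0.5,0,0,-0.9,0],
    [-0.5,0,0,-0.9,0],
    [-0.5,0,0,-0.9,0],
    [-0.5,0,0,-0.9,0],
  ],
)

```text
t: 12.7
position: [0.4947, -0.0201, 0.1898]
tcp_rot: [-0.0, 0.941, 0.338, -0.0]
ft_force: [1.4, 0.5, -0.2]
finger_gap: 0.0641
```

Request:
apply_moves(
  rows=[
    [-0.5,-0.5,0.9,-0.3,0],
    [-0.5,-0.5,0.9,0,0],
    [-0.5,-0.5,0.9,0,0],
    [-0.5,-0.5,0.9,0,0],
    [-0.5,-0.5,0.9,0,0],
    [-0.5,-0.5,0.9,0,0],
    [-0.5,0,0,0,0],
    [-0.5,0,0,0,0],
    [-0.5,0,0,0,0],
  ],
)

```text
t: 13.6
position: [0.5392, -0.2621, 0.2]
tcp_rot: [-0.001, 0.941, 0.338, -0.0]
ft_force: [-1.1, -0.0, -0.3]
finger_gap: 0.0641
```

```bash
python3 - <<'E'
from station import *
from h import *
s=state();print(s["position"],s["finger_gap"],s["t"])
c=capture("top");P=pts(c);w=P.reshape(-1,3)
def t(n,x,y,z,r=.07):
    k=w[(np.hypot(w[:,0]-x,w[:,1]-y)<r)&(abs(w[:,2]-z)<.009)]
    print(n,len(k),k.mean(0).round(3) if len(k) else "",cv2.minEnclosingCircle((k[:,:2]*1000).astype(np.float32)) if len(k) else "")
t("low",.555,.109,.058);t("tall",.701,-.083,.11);t("jar",.642,.399,.11);t("handle top",.488,-.026,.028,.05)
t("crook",.6,.145,.013,.03)
cv2.imwrite("pics/fin.png",cv2.resize(c["frame"][120:330,170:430],None,fx=2.5,fy=2.5)[...,::-1])
E
```

```text
[ 0.53921081 -0.26206491  0.19999617] 0.06414663743224036 13.6
low 451 [0.555 0.11  0.055] ((555.2103271484375, 109.34870147705078), 37.74915313720703)
tall 461 [ 0.702 -0.083  0.107] ((701.1737670898438, -82.68572235107422), 37.54813003540039)
jar 370 [0.641 0.398 0.11 ] ((642.107666015625, 398.4609375), 33.721580505371094)
handle top 237 [ 0.486 -0.024  0.027] ((486.4418029785156, -23.312847137451172), 49.29196548461914)
crook 57 [0.6   0.146 0.008] ((599.3566284179688, 145.71412658691406), 29.089046478271484)
```

View pics/fin.png

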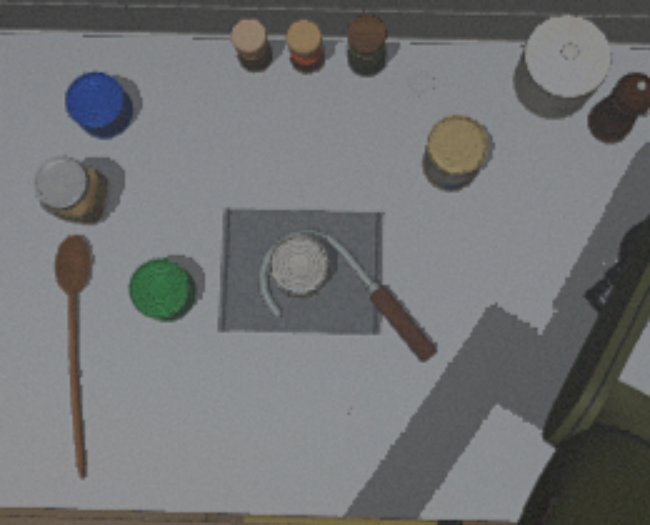

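The tin stands in the middle of the mat at crop (300,264). The hook lies flat beside it and the gripper is clear.

```bash
python3 -c "
from station import *
print(hand_in())"
```

```text
the job is handed in; nothing more can be done
None
```

I hooked the low tin, dragged it standing on to the grey mat, laid the hook down flat, let go and handed the job in at about 13.7 s. The hand-in gave no verdict.

- **Low tin:** in the last picture it stands upright at (0.555, 0.109), about 1 mm from the measured mat centre (0.554, 0.109).
- **Hook:** the handle's top is at 27 mm (28 when flat) and the bar is at worktop height. The crook and shaft lie across the mat, which is 1 mm thick, and most of the handle is on the bare worktop.
- **Other things:** the tall tin and honey jar are within 1 mm of where they started. The green and blue tins look untouched in the picture.
- **Robot:** the gripper is clear, about 0.2 m above the surface. The highest wrist force I read was about 8 N, with the hook set on the worktop.
- **Disagreement:** while the arm hid part of the crook, the top-view fit of its centre differed from the predicted one by 6–9 mm. That was inside the 14 mm clearance round the tin, and lowering showed no contact force.

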